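# Clear the capsule machine and hold its rinse lever

## Robot

A 7-joint arm with a two-finger parallel gripper is mounted at the origin on the work surface. World frame = base frame: x ahead of the robot, y to its left, z up, the work surface at z = 0. Lengths are in m, angles in rad, forces in N, time in s.
With the tool pointing down it reaches from about 0.425 to 0.95 m from the base axis. Payload 4.7 kg.
Tool frame: the origin (TCP) lies on the centre line of the jaws, within the pads' length; the fingertips stand 14 mm ahead of it and the grasp point (between the pads) lies 5 mm behind it (robot.finger_overhang is the distance from the TCP to the fingertips, in m); z points along the fingers, y is the line along which they close (so a half turn about z gives the same grasp; the last joint's range is limited). The gripper opens to 85 mm and grips with 20 to 120 N. Pads are 22 mm wide; open, the fingers measure 114 mm over their backs; the gripper's body (76 mm by 85 mm) begins 54 mm behind the grasp point. The pads swing forward as they close: fully open they stand 13 mm farther back than shut.
Start: joints at [1.301, 0.469, -0.049, 1.532, 0.024, 1.141, -0.082], TCP at [0.161, -0.656, 0.245] pointing down, gripper open.
Joint ranges: [-2.59, 2.59], [-0.33, 1.99], [-1.39, 1.29], [0.1, 2.45], [-1.04, 4.18], [0.21, 1.99], [-2.66, 2.66]. Speed limits (rad/s): [2.57, 2.57, 3.14, 3.14, 3.14, 3.14, 3.14].

## Interface

Orientations are given as a rotation vector (axis times angle).
In Python, from plant import sensors, viewer, ticket, robot gives the robot as it stands.
- The arm moves only by the tool move_arm, never from a script. Its argument "moves" is a list of rows, each a list of 6 numbers: the shift along the tool's x, y, z as a fraction of full scale, then the turn, a rotation vector about the tool's x, y, z as a fraction of full scale. In form: [[x, y, z, ax, ay, az], ...]. A call has 1 to 10 rows; each row shifts and turns the commanded pose from where the row before left it, along the tool's axes as they then stand; what a row does not reach is not made up. Full scale, the value 1, is 2.5 cm for a shift and 0.1 rad for a turn. A row lasts 1/12 s, in which the tool goes at most 41.7 mm and 7.16 degrees, less where a joint would pass 70% of its speed; a pose out of reach is approached as far as the arm can. A call with a number of a shift or a turn outside -1 to 1 is refused whole. A call with a gripper value outside its range is refused whole. "hand" is the opening, from -1 (shut) to 1 (fully open), set as the call begins (left out, the last holds). The fingers move at their own pace and stop on an object; "force" is the grip in N (left out, the last holds). Time passes only in rows, so rows that do not move let the fingers close. It gives the time, the measured TCP pose, the force, the opening and the grip force at its end, in the units of the state.
- sensors.get_obs(): the state, without advancing time (a new reading comes with each control period).
- viewer.read_camera(name): name is "side" or "top" or "wrist"; returns a dict with "pixels" (400x640x3 uint8, blue, green, red), "intrinsics" (3x3 intrinsics, pixels), "rvec" (rotation vector, rad) and "tvec" (3), from world to camera coordinates, as OpenCV has them. Camera axes: x right, y down, z forward; pixel columns grow to the right and rows downward; lengths in m; the calibration is good to about 2 mm. A picture is of the moment at which its call begins. There is no depth.
- ticket.sign_off(): hands the job in; it is judged then, once.
Trained networks look in a picture, given as the dict that the camera call returned (one of the last four; its "shot" number tells which), for a name from the list of things; names that differ only in an ending like _2 or _b are one class to them, and where a whole thing is asked for, a point or a joint stands for the part that bears it (a point fixed in the world has none). Each returns a list of dicts, best first, with "conf" (0 to 1); they miss things now and then, are a little off and sometimes report something else, mostly with a low value. They report only what shows in the picture. A call takes as long as a camera call.
- viewer.outline_of(picture, target): "pixels" (400x640 bool, what is visible of it).
- viewer.spot_point(picture, target): "at" ([x, y, z] in m, in world coordinates, good to about 4 mm: a listed point, or the origin of a listed thing).
The state is a dict: "time_s": time; "qpos": joint angles; "dq": joint speeds; "effort": joint torques, N m; "tool_pos": TCP position; "ee_rot": TCP orientation; "contact_force": force on the tool from outside, world axes, zero at the start; "ft_torque": the same for the moment, N m; "grip_width": finger opening in m; "gripper_force": force on a finger pad.
Only numpy, scipy, OpenCV 4.12 (cv2) and the standard library are available. Lean on these libraries where they do the work, as an engineer would, in place of code of your own. Each camera call takes 0.05 s, during which the arm holds its last target. There are 200 camera calls.

## Task

Empty the coffee machine's catch tray: put both used capsules from it into the open grey caddy. Then rinse the machine: press the lever on its front straight down, past its first two click stops to the third, and keep it held down there against its spring; finish while still holding it. Leave the fresh capsule on the worktop, and the other kitchen things, where they are.

Things in the scene. Friction and masses are not known exactly. Their poses are not given: they have to be found in the camera images.
- machine: dark coffee machine, fixed, at the robot's right, its front turned across the worktop. Origin at its underside, z up, front along its own -x. Front block x -90 (front face) to 0, y -135 to 135, 200 mm high; behind it a tower 290 mm high to x 120. Lever at y +60, sticking out to x -155. Low steel catch tray before the face: x -236 to -92, y -125 to 5, floor 4 mm and rim 11 mm high
- tray_floor (a point): centre of the catch tray's floor, on its upper side; inner size 139 mm along the machine's x, 120 mm along its y
- pod_outer: used capsule standing in the catch tray, the one nearer the tray's outer edge: aluminium coffee capsule standing on its wide foil rim: rim 37 mm across and 2 mm thick at the bottom, body tapering from 31 mm to 29 mm across at 24 mm, then to a 20 mm top, 30 mm tall, 14 to 28 g. Origin at the centre of its underside, z up. 
- pod_inner: used capsule standing in the catch tray, the one nearer the machine's face, about 50 mm from the other, like it: aluminium coffee capsule standing on its wide foil rim: rim 37 mm across and 2 mm thick at the bottom, body tapering from 31 mm to 29 mm across at 24 mm, then to a 20 mm top, 30 mm tall, 14 to 28 g. Origin at the centre of its underside, z up. 
- caddy: open grey plastic caddy, 130 mm along its x, 170 mm along its y, 80 mm tall, walls and floor 4 mm, about 0.5 kg, loose on the worktop. Origin at the centre of its underside, z up
- lever (a joint): travel of the machine's lever, m: 0 at rest (up), grows as it is pressed straight down, hard end at 0.040. Click stops at 0.012, 0.024 and 0.036; the third counts from 0.0335 to the end. A spring always returns it: about 6 N at the top, 8 N at the bottom, rippling by 3 N either way between the stops (12 N at most); it stays nowhere by itself
- lever_top (a point): centre of the flat top of the lever's black paddle (40 mm out from the face, 34 mm wide, 12 mm thick), 190 mm above the worktop at rest, 45 mm out from the machine's front face; moves down with the lever. Press here from above, e.g. with shut fingertips
- fresh_pod: fresh capsule standing on the worktop outside the tray, to be left alone: aluminium coffee capsule standing on its wide foil rim: rim 37 mm across and 2 mm thick at the bottom, body tapering from 31 mm to 29 mm across at 24 mm, then to a 20 mm top, 30 mm tall, 14 to 28 g. Origin at the centre of its underside, z up. 
- cup: white espresso cup, 62 mm across, 55 mm tall, bystander. Origin at its underside
- mug: blue ceramic mug, 80 mm across with a handle, 90 mm tall, bystander. Origin at its underside
- jar: glass jar, 70 mm across, 110 mm tall, bystander. Origin at its underside
- soap: green washing-up bottle, 60 mm across, 190 mm tall, bystander. Origin at its underside
- tin: tea tin, 74 mm across, 100 mm tall, bystander. Origin at its underside
- spoon: metal spoon lying flat, 140 mm long, bystander. Origin at its underside

How it is judged:
By the outcome, as a careful person would: the job done as asked, in the order asked, and still so for the second after the job is handed in, while the arm keeps its last pose, push and grip.
It also fails if it takes over 61 s, if anything falls off the work surface, if the arm or the gripper's body presses on something with over 40 N, if the wrist force passes 120 N, or if a joint passes its speed limit or range.

## Working session

There is one attempt and no reset: what is moved stays moved. The work goes in short steps, Python scripts to look and compute and a tool call to move; the robot and the scene stay as the last step left them, time stands still between calls to the robot, and variables do not carry over. Pictures are saved under pics/ and viewed, at most 10 in all, crops included, and the job is handed in when it is done.

Besides the shell and the picture viewer there is one more tool, called after "Request:" as a command line: name --pt "numbers of a row" for each row, then --argument value for the rest. move_arm: Moves the arm, as the interface text tells. Its arguments: {"type":"object","properties":{"moves":{"type":"array","items":{"type":"array","items":{"type":"number"}}},"hand":{"type":"number"},"force":{"type":"number"}},"required":["moves"]}

```bash
mkdir -p pics; cat > h.py <<'E'
import numpy as np, cv2
from plant import sensors, viewer, ticket, robot
def P(p):
    R=cv2.Rodrigues(np.array(p['rvec'],float))[0]; return np.array(p['intrinsics']),R,np.array(p['tvec'],float).reshape(3)
def proj(p,X):
    K,R,t=P(p); c=R@np.array(X)+t; u=K@c; return u[:2]/u[2]
def ray(p,uv):
    K,R,t=P(p); d=R.T@np.linalg.inv(K)@np.array([uv[0],uv[1],1.]); return -R.T@t,d/np.linalg.norm(d)
def onz(p,uv,z):
    o,d=ray(p,uv); return o+d*(z-o[2])/d[2]
E
python3 - <<'E'
from h import *
s=sensors.get_obs(); print(s)
ps={n:viewer.read_camera(n) for n in('top','side')}
for n,p in ps.items():
    cv2.imwrite(f'pics/{n}0.png',p['pixels'])
    for t in ['tray_floor','pod_outer','pod_inner','fresh_pod','caddy','lever_top','machine','cup','mug','jar','soap','tin','spoon']:
        print(n,t,[(np.round(d['at'],3).tolist(),round(d['conf'],2)) for d in viewer.spot_point(p,t)][:4])
E
```

```text
{'time_s': 0.0, 'qpos': array([ 1.30109547,  0.46947586, -0.04859997,  1.5336984 ,  0.02408983,
        1.14098638, -0.08228463]), 'dq': array([ 0.0005338 ,  0.00089766, -0.00037642,  0.00055197,  0.00200838,
       -0.00103848,  0.00018902]), 'effort': array([ 2.62019275e-04, -5.10305429e+01, -4.65586677e-02, -2.37708271e+01,
        1.06628015e-02,  7.52661377e-03, -1.41646038e-05]), 'tool_pos': array([ 0.16085856, -0.65497977,  0.2442363 ]), 'ee_rot': array([-3.11689453e+00, -3.77174231e-01,  4.68625388e-04]), 'contact_force': array([-0.24511096, -0.03628767, -0.13163022]), 'ft_torque': array([-0.00488302,  0.00875054,  0.04781722]), 'gripper_force': 0.0, 'grip_width': 0.08559430668672915}
top tray_floor []
top pod_outer [([0.491, -0.245, 0.006], 0.67)]
top pod_inner [([0.494, -0.294, 0.006], 0.6)]
top fresh_pod [([0.4, -0.038, 0.004], 0.59), ([0.778, 0.191, -0.001], 0.15)]
top caddy [([0.508, 0.162, -0.0], 0.77), ([0.407, 0.46, 0.002], 0.71)]
top lever_top [([0.626, -0.311, 0.195], 0.59)]
top machine [([0.568, -0.444, 0.003], 0.57)]
top cup [([0.69, -0.11, 0.0], 0.51)]
top mug [([0.405, 0.458, 0.0], 0.59)]
top jar [([0.775, 0.189, -0.001], 0.57)]
top soap [([0.76, 0.32, -0.002], 0.58)]
top tin [([0.305, 0.314, -0.001], 0.91)]
top spoon [([0.638, 0.431, -0.003], 0.68)]
side tray_floor [([0.507, -0.279, 0.004], 0.74)]
side pod_outer [([0.5, -0.245, 0.004], 0.6)]
side pod_inner [([0.494, -0.296, 0.001], 0.64)]
side fresh_pod [([0.404, -0.037, 0.0], 0.42)]
side caddy [([0.506, 0.158, 0.0], 0.76)]
side lever_top [([0.626, -0.306, 0.188], 0.7)]
side machine [([0.572, -0.448, 0.0], 0.76)]
side cup [([0.682, -0.109, 0.002], 0.54)]
side mug [([0.405, 0.464, 0.001], 0.72), ([0.776, 0.189, 0.002], 0.69)]
side jar [([0.775, 0.192, 0.003], 0.74)]
side soap [([0.759, 0.32, -0.001], 0.69)]
side tin [([0.305, 0.312, 0.0], 0.96)]
side spoon [([0.633, 0.431, 0.001], 0.81), ([0.401, 0.462, 0.001], 0.29)]
```

View pics/top0.png

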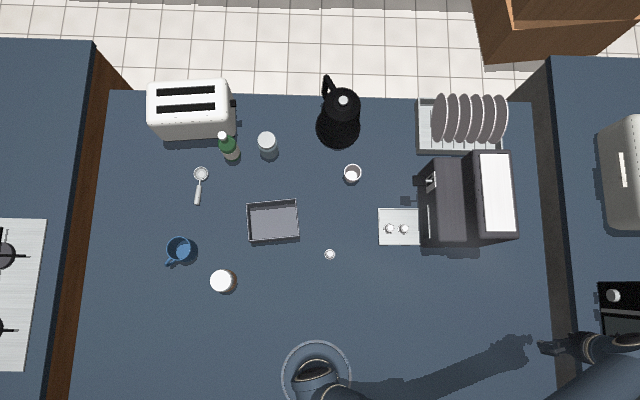

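View pics/side0.png

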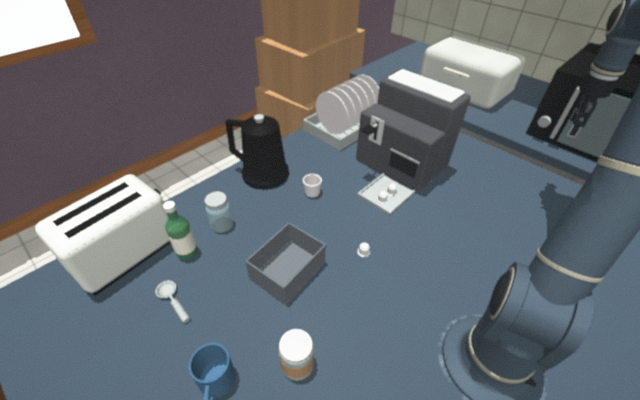

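The top view shows the tray with its two pods at px (390,228) and (404,229), the machine to the right and the caddy at (273,221). The side view agrees, and the way in to the tray is free. I'll turn the jaws so they close along world x, raise the arm, then go over the tray.

Request:
move_arm --pt "0 0 -0.3 0 0 -1" --pt "0 0 -0.4 0 0 -1" --pt "0 0 -0.4 0 0 -1" --pt "0 0 -0.4 0 0 -1" --pt "0 0 -0.4 0 0 -1" --pt "0 0 -0.4 0 0 -1" --pt "0 0 -0.4 0 0 -1" --pt "0 0 -0.3 0 0 -1" --pt "0 0 0 0 0 -1" --pt "0 0 0 0 0 -1"

```text
time_s: 2.23
tool_pos: [0.1611, -0.6558, 0.3212]
ee_rot: [2.551, 1.832, -0.001]
contact_force: [-0.8, 0.1, -0.6]
grip_width: 0.085
gripper_force: 0.0
```

Request:
move_arm --pt "0 0 0 0 0 -1" --pt "0 0 0 0 0 -1" --pt "0 0 0 0 0 -1" --pt "0 0 0 0 0 -0.3" --pt "0.8 0.3 0 0 0 0" --pt "1 0.6 0 0 0 0" --pt "1 0.6 0 0 0 0" --pt "1 0.6 0 0 0 0" --pt "1 0.6 0 0 0 0" --pt "1 0.6 0 0 0 0"

```text
time_s: 3.07
tool_pos: [0.244, -0.5092, 0.3205]
ee_rot: [2.221, 2.221, -0.0]
contact_force: [-0.1, 0.5, 0.3]
grip_width: 0.0849
gripper_force: 0.0
```

Request:
move_arm --pt "1 0.6 0 0 0 0" --pt "1 0.6 0 0 0 0" --pt "1 0.6 0 0 0 0" --pt "1 0.6 0 0 0 0" --pt "1 0.8 0 0 0 0" --pt "1 1 0 0 0 0" --pt "1 1 0 0 0 0" --pt "1 1 0 0 0 0" --pt "1 1 0 0 0 0" --pt "0.6 1 0 0 0 0"

```text
time_s: 3.9
tool_pos: [0.4497, -0.2674, 0.3209]
ee_rot: [2.218, 2.224, 0.0]
contact_force: [0.2, -0.6, 0.6]
grip_width: 0.0856
gripper_force: 0.0
```

```bash
python3 - <<'E'
from h import *
p=viewer.read_camera('wrist'); cv2.imwrite('pics/w1.png',p['pixels'])
K,R,t=P(p); print('cam',-R.T@t, sensors.get_obs()['tool_pos'])
for t in ['tray_floor','pod_outer','pod_inner','lever_top','machine']:
    print(t,[(np.round(d['at'],3).tolist(),round(d['conf'],2),proj(p,d['at']).round()) for d in viewer.spot_point(p,t)][:4])
E
```

```text
cam [ 0.45026101 -0.19549205  0.45034651] [ 0.45478678 -0.26377828  0.32117783]
tray_floor [([0.509, -0.278, 0.0], 0.79, array([356., 170.]))]
pod_outer [([0.502, -0.244, 0.003], 0.73, array([352., 149.]))]
pod_inner [([0.495, -0.293, 0.004], 0.69, array([347., 180.]))]
lever_top [([0.625, -0.305, 0.192], 0.88, array([498., 233.])), ([0.683, -0.113, 0.003], 0.64, array([482.,  56.]))]
machine [([0.569, -0.436, 0.005], 0.76, array([387., 261.]))]
```

View pics/w1.png

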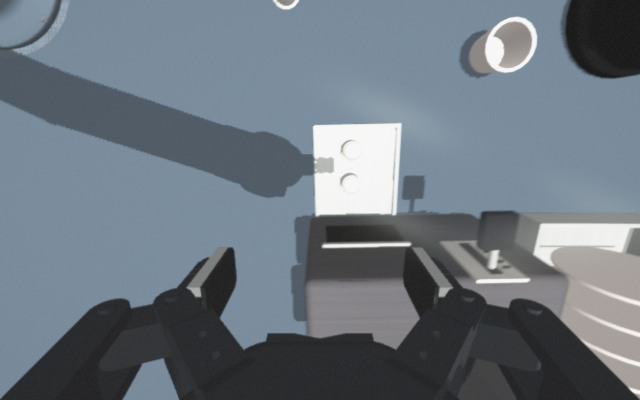

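The wrist view looks down on the tray: pod_outer at (352,150), pod_inner at (350,183), lever paddle at (497,230). Next I triangulate their centroids across the three views.

```bash
cat >> h.py <<'E'
def tri(rays):
    A=np.zeros((3,3));b=np.zeros(3)
    for o,d in rays:
        M=np.eye(3)-np.outer(d,d);A+=M;b+=M@o
    X=np.linalg.solve(A,b); return X,[np.linalg.norm((np.eye(3)-np.outer(d,d))@(X-o)) for o,d in rays]
def measure(names,cams=('wrist','top','side')):
    ps={n:viewer.read_camera(n) for n in cams}; out={}
    for t in names:
        rays=[];info=[]
        for n,p in ps.items():
            o=viewer.outline_of(p,t)
            if not o: info.append((n,None)); continue
            m=o[0]['pixels']; ys,xs=np.nonzero(m); c=(xs.mean(),ys.mean())
            info.append((n,round(o[0]['conf'],2),m.sum(),np.round(c,1).tolist(),(xs.min(),xs.max(),ys.min(),ys.max()), onz(p,c,.019).round(3).tolist()))
            rays.append(ray(p,c))
        print(t); [print('  ',i) for i in info]
        if len(rays)>1:
            X,r=tri(rays); print('  X',X.round(4),np.round(r,4))
E
python3 - <<'E'
from h import *
measure(['pod_outer','pod_inner','caddy','lever_top'])
E
```

```text
pod_outer
   ('wrist', 0.87, np.int64(416), [351.6, 145.5], (np.int64(341), np.int64(363), np.int64(134), np.int64(156)), [0.496, -0.242, 0.019])
   ('top', 0.62, np.int64(83), [388.3, 228.5], (np.int64(384), np.int64(393), np.int64(224), np.int64(233)), [0.494, -0.241, 0.019])
   ('side', 0.36, np.int64(835), [218.4, 211.4], (np.int64(205), np.int64(232), np.int64(192), np.int64(231)), [0.81, 0.175, 0.019])
  X [ 0.5176 -0.0498  0.2459] [0.1757 0.1539 0.3288]
pod_inner
   ('wrist', 0.92, np.int64(384), [351.0, 178.6], (np.int64(340), np.int64(361), np.int64(168), np.int64(189)), [0.497, -0.292, 0.019])
   ('top', 0.51, np.int64(65), [403.0, 228.1], (np.int64(399), np.int64(407), np.int64(224), np.int64(232)), [0.496, -0.293, 0.019])
   ('side', 0.45, np.int64(100), [391.8, 190.6], (np.int64(387), np.int64(396), np.int64(185), np.int64(196)), [0.49, -0.286, 0.019])
  X [ 0.4969 -0.2953  0.0092] [0.0014 0.0008 0.0021]
caddy
   ('wrist', None)
   ('top', 0.69, np.int64(2061), [272.1, 220.5], (np.int64(246), np.int64(298), np.int64(198), np.int64(242)), [0.511, 0.165, 0.019])
   ('side', 0.94, np.int64(3978), [286.5, 262.8], (np.int64(247), np.int64(325), np.int64(223), np.int64(304)), [0.516, 0.155, 0.019])
  X [0.508  0.1629 0.0339] [0.0012 0.0012]
lever_top
   ('wrist', 0.76, np.int64(1703), [499.1, 229.3], (np.int64(479), np.int64(521), np.int64(207), np.int64(265)), [0.74, -0.376, 0.019])
   ('top', None)
   ('side', None)
```

Request:
move_arm --pt "0.2 0.4 0.5 0 0 0" --pt "0.3 0.6 1 0 0 0" --pt "0.3 0.6 1 0 0 0" --pt "0 0 1 0 0 0" --pt "0 0 1 0 0 0" --pt "0 0 0.9 0 0 0" --pt "0 0 0.6 0 0 0" --pt "0 0 0 0 0 0"

```text
time_s: 5.62
tool_pos: [0.4864, -0.2498, 0.167]
ee_rot: [-2.217, -2.217, 0.003]
contact_force: [-1.2, 0.4, 0.3]
grip_width: 0.0852
gripper_force: 0.0
```

```bash
python3 - <<'E'
from h import *
measure(['pod_outer','pod_inner'])
s=sensors.get_obs();print(s['tool_pos'],s['ee_rot'])
p=viewer.read_camera('wrist'); cv2.imwrite('pics/w2.png',p['pixels'])
for t in ['tray_floor','pod_outer','pod_inner','lever_top']:
    print(t,[(np.round(d['at'],3).tolist(),round(d['conf'],2),proj(p,d['at']).round()) for d in viewer.spot_point(p,t)][:4])
E
```

```text
pod_outer
   ('wrist', 0.76, np.int64(967), [330.1, 183.5], (np.int64(313), np.int64(347), np.int64(166), np.int64(202)), [0.497, -0.242, 0.019])
   ('top', 0.66, np.int64(79), [388.4, 228.5], (np.int64(384), np.int64(393), np.int64(224), np.int64(233)), [0.494, -0.242, 0.019])
   ('side', None)
  X [ 0.498  -0.2484 -0.0113] [0.0004 0.0004]
pod_inner
   ('wrist', 0.77, np.int64(1015), [329.6, 230.6], (np.int64(313), np.int64(346), np.int64(212), np.int64(250)), [0.497, -0.292, 0.019])
   ('top', None)
   ('side', 0.68, np.int64(107), [391.6, 190.0], (np.int64(386), np.int64(396), np.int64(184), np.int64(196)), [0.492, -0.288, 0.019])
  X [ 0.497  -0.2962  0.0106] [0.0007 0.0007]
[ 0.48886232 -0.25075282  0.17116541] [2.22049737e+00 2.22011361e+00 3.94264360e-04]
tray_floor [([0.51, -0.282, 0.0], 0.91, array([337., 212.]))]
pod_outer [([0.5, -0.242, 0.002], 0.6, array([329., 178.]))]
pod_inner [([0.496, -0.293, 0.004], 0.86, array([325., 223.]))]
lever_top [([0.497, -0.292, 0.001], 0.61, array([325., 221.]))]
```

View pics/w2.png

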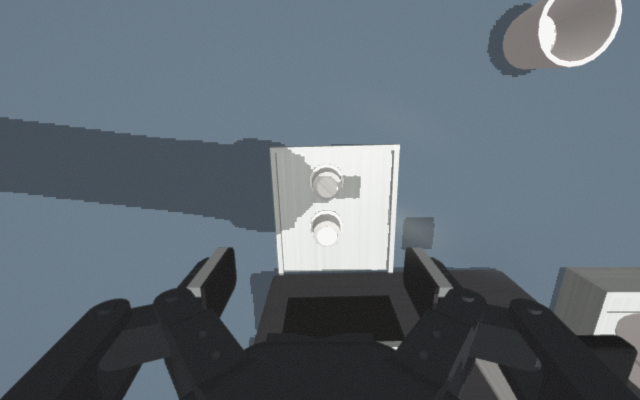

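The wrist view shows pod_outer at (327,184) and pod_inner at (327,230), with the tray between x px 275 and 398. Both wrist places agree on outer (0.497,-0.243) and inner (0.497,-0.293) at about z 0.019, as the text's heights predict. The left tray wall is near the fingers, so I'll pre-close to about 55 mm before going down.

Request:
move_arm --hand 0.3 --force 25 --pt "0.3 0.33 0.5 0 0 0" --pt "0 0 1 0 0 0" --pt "0 0 1 0 0 0" --pt "0 0 1 0 0 0" --pt "0 0 1 0 0 0" --pt "0 0 0.6 0 0 0" --pt "0 0 0.4 0 0 0" --pt "0 0 0 0 0 0" --pt "0 0 0 0 0 0"

```text
time_s: 7.07
tool_pos: [0.497, -0.243, 0.0329]
ee_rot: [-2.221, -2.222, -0.0]
contact_force: [0.2, -0.9, 0.1]
grip_width: 0.0557
gripper_force: 0.0
```

Request:
move_arm --pt "0 0 0.4 0 0 0" --pt "0 0 0 0 0 0" --pt "0 0 0 0 0 0"

```text
time_s: 7.32
tool_pos: [0.4969, -0.2432, 0.0231]
ee_rot: [2.221, 2.221, -0.0]
contact_force: [-0.0, -0.1, -0.3]
grip_width: 0.0554
gripper_force: 0.0
```

Request:
move_arm --hand -1 --force 25 --pt "0 0 0 0 0 0" --pt "0 0 0 0 0 0" --pt "0 0 0 0 0 0" --pt "0 0 0 0 0 0" --pt "0 0 0 0 0 0" --pt "0 0 0 0 0 0"

```text
time_s: 7.82
tool_pos: [0.4971, -0.2432, 0.0235]
ee_rot: [2.221, 2.221, -0.0]
contact_force: [-1.8, -0.3, 5.7]
grip_width: 0.0287
gripper_force: 24.9
```

Request:
move_arm --pt "0 0 -0.4 0 0 0" --pt "0 0 -0.8 0 0 0" --pt "0 0 -1 0 0 0" --pt "0 0 -1 0 0 0" --pt "0 0 -1 0 0 0" --pt "0 0 -1 0 0 0" --pt "0.5 0 0 0 0 0" --pt "1 0.1 0 0 0 0" --pt "1 0.1 0 0 0 0" --pt "1 0.1 0 0 0 0"

```text
time_s: 8.65
tool_pos: [0.5039, -0.1545, 0.1529]
ee_rot: [2.222, 2.22, 0.0]
contact_force: [-0.1, -0.7, -0.9]
grip_width: 0.0291
gripper_force: 24.9
```

Request:
move_arm --pt "1 0.1 0 0 0 0" --pt "1 0.1 0 0 0 0" --pt "1 0 0 0 0 0" --pt "1 0 0 0 0 0" --pt "1 0 0 0 0 0" --pt "1 0 0 0 0 0" --pt "1 0 0 0 0 0" --pt "1 0 0 0 0 0" --pt "1 0 0 0 0 0" --pt "1 0 0 0 0 0"

```text
time_s: 9.48
tool_pos: [0.5086, 0.0959, 0.1527]
ee_rot: [-2.221, -2.222, 0.0]
contact_force: [0.7, -0.4, -0.5]
grip_width: 0.0287
gripper_force: 24.9
```

Request:
move_arm --pt "1 0 0 0 0 0" --pt "1 0 0 0 0 0" --pt "1 0 0 0 0 0" --pt "0.6 0 0 0 0 0" --pt "0 0 0 0 0 0" --pt "0 0 0 0 0 0"

```text
time_s: 9.98
tool_pos: [0.5086, 0.1851, 0.1526]
ee_rot: [-2.219, -2.224, 0.001]
contact_force: [1.1, -0.2, -0.9]
grip_width: 0.0285
gripper_force: 24.9
```

```bash
python3 - <<'E'
from h import *
s=sensors.get_obs();print(s['tool_pos'],s['ee_rot'],s['grip_width'],s['gripper_force'])
p=viewer.read_camera('wrist'); cv2.imwrite('pics/w3.png',p['pixels'])
for t in ['caddy','pod_outer']:
    print(t,[(np.round(d['at'],3).tolist(),round(d['conf'],2),proj(p,d['at']).round()) for d in viewer.spot_point(p,t)][:4])
E
```

```text
[0.50858508 0.18514349 0.15263042] [-2.21869450e+00 -2.22393433e+00  9.81277537e-04] 0.02854233357104551 24.936997866025195
caddy [([0.504, 0.157, 0.001], 0.96, array([314., 216.]))]
pod_outer [([0.51, 0.186, 0.131], 0.86, array([320., 245.]))]
```

View pics/w3.png

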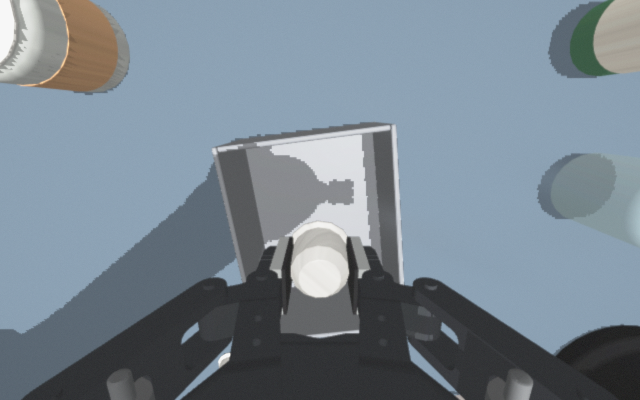

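The pod is held at (320,260), above the caddy, whose rim runs from (215,150) to (395,125), turned slightly. Now I lower and release.

Request:
move_arm --pt "0 0 0.6 0 0 0" --pt "0 0 1 0 0 0" --pt "0 0 1 0 0 0" --pt "0 0 1 0 0 0" --pt "0 0 0.6 0 0 0" --pt "0 0 0.4 0 0 0" --pt "0 0 0 0 0 0" --pt "0 0 0 0 0 0"

```text
time_s: 10.8
tool_pos: [0.5095, 0.1839, 0.0379]
ee_rot: [2.222, 2.22, -0.0]
contact_force: [0.8, 0.3, 0.0]
grip_width: 0.0289
gripper_force: 24.9
```

Request:
move_arm --hand 0.2 --pt "0 0 0 0 0 0" --pt "0 0 0 0 0 0" --pt "0 0 0 0 0 0" --pt "0 0 0 0 0 0" --pt "0 0 0 0 0 0"

```text
time_s: 11.22
tool_pos: [0.5088, 0.1844, 0.0383]
ee_rot: [2.221, 2.222, -0.001]
contact_force: [-4.9, -0.9, 2.3]
grip_width: 0.0514
gripper_force: 0.0
```

Request:
move_arm --pt "0 0 -0.5 0 0 0" --pt "0 0 -1 0 0 0" --pt "0 0 -1 0 0 0" --pt "0 0 -1 0 0 0" --pt "0 0 -1 0 0 0" --pt "-0.5 0 0 0 0 0" --pt "-1 -0.1 0 0 0 0" --pt "-1 -0.1 0 0 0 0" --pt "-1 -0.1 0 0 0 0" --pt "-1 -0.1 0 0 0 0"

```text
time_s: 12.05
tool_pos: [0.4998, 0.0706, 0.151]
ee_rot: [2.22, 2.22, 0.002]
contact_force: [0.8, 0.0, -0.1]
grip_width: 0.0516
gripper_force: 0.0
```

Request:
move_arm --pt "-1 0 0 0 0 0" --pt "-1 0 0 0 0 0" --pt "-1 0 0 0 0 0" --pt "-1 0 0 0 0 0" --pt "-1 0 0 0 0 0" --pt "-1 0 0 0 0 0" --pt "-1 0 0 0 0 0" --pt "-1 0 0 0 0 0" --pt "-1 0 0 0 0 0" --pt "-1 0 0 0 0 0"

```text
time_s: 12.88
tool_pos: [0.4996, -0.18, 0.151]
ee_rot: [2.22, 2.22, 0.001]
contact_force: [0.4, 0.9, -1.0]
grip_width: 0.0511
gripper_force: 0.0
```

Request:
move_arm --pt "-1 0 0 0 0 0" --pt "-1 0 0 0 0 0" --pt "-0.5 0 0 0 0 0" --pt "0 0 0 0 0 0" --pt "0 0 0 0 0 0"

```text
time_s: 13.3
tool_pos: [0.4994, -0.2403, 0.1505]
ee_rot: [2.222, 2.22, 0.001]
contact_force: [-0.8, 0.7, 0.3]
grip_width: 0.0511
gripper_force: 0.0
```

```bash
python3 - <<'E'
from h import *
measure(['pod_inner','pod_outer','caddy'])
s=sensors.get_obs();print(s['tool_pos'],s['ee_rot'])
E
```

```text
pod_inner
   ('wrist', 0.66, np.int64(1090), [316.6, 245.2], (np.int64(300), np.int64(334), np.int64(226), np.int64(265)), [0.498, -0.292, 0.019])
   ('top', 0.38, np.int64(450), [228.0, 146.2], (np.int64(218), np.int64(239), np.int64(131), np.int64(160)), [0.778, 0.336, 0.019])
   ('side', None)
  X [0.4884 0.1363 0.8991] [0.0204 0.0204]
pod_outer
   ('wrist', None)
   ('top', 0.38, np.int64(80), [266.6, 220.3], (np.int64(262), np.int64(271), np.int64(216), np.int64(225)), [0.511, 0.184, 0.019])
   ('side', 0.7, np.int64(183), [279.1, 271.6], (np.int64(272), np.int64(286), np.int64(264), np.int64(279)), [0.508, 0.189, 0.019])
  X [0.5127 0.1853 0.0105] [0.0001 0.0001]
caddy
   ('wrist', None)
   ('top', 0.79, np.int64(2012), [272.0, 219.9], (np.int64(245), np.int64(298), np.int64(198), np.int64(242)), [0.513, 0.166, 0.019])
   ('side', 0.91, np.int64(3814), [285.7, 262.1], (np.int64(245), np.int64(325), np.int64(223), np.int64(304)), [0.519, 0.155, 0.019])
  X [0.5098 0.1635 0.0358] [0.001 0.001]
[ 0.49930283 -0.2403822   0.15033889] [ 2.22111060e+00  2.22167484e+00 -2.81190341e-05]
```

Request:
move_arm --hand 0.3 --pt "-1 0 0 0 0 0" --pt "-1 0 0 0 0 0" --pt "0 -0.05 0.4 0 0 0" --pt "0 0 0.8 0 0 0" --pt "0 0 0.8 0 0 0" --pt "0 0 0.6 0 0 0" --pt "0 0 0 0 0 0"

```text
time_s: 14.48
tool_pos: [0.4958, -0.2896, 0.0821]
ee_rot: [-2.217, -2.217, 0.003]
contact_force: [-0.6, 0.3, -0.4]
grip_width: 0.0555
gripper_force: 0.0
```

Request:
move_arm --pt "0 0 0.5 0 0 0" --pt "0 0 0.5 0 0 0" --pt "0 0 0.5 0 0 0" --pt "0 0 0.5 0 0 0" --pt "0 0 0.4 0 0 0" --pt "0 0 0 0 0 0" --pt "0 0 0 0 0 0"

```text
time_s: 15.07
tool_pos: [0.4977, -0.2902, 0.0246]
ee_rot: [-2.22, -2.221, 0.0]
contact_force: [-0.3, -0.8, 0.5]
grip_width: 0.0556
gripper_force: 0.0
```

Request:
move_arm --hand -1 --force 25 --pt "0 0 0 0 0 0" --pt "0 0 0 0 0 0" --pt "0 0 0 0 0 0" --pt "0 0 0 0 0 0" --pt "0 0 0 0 0 0" --pt "0 0 0 0 0 0"

```text
time_s: 15.57
tool_pos: [0.4986, -0.2908, 0.0262]
ee_rot: [2.22, 2.22, 0.001]
contact_force: [-1.1, 0.5, 5.4]
grip_width: 0.0287
gripper_force: 25.2
```

Request:
move_arm --pt "0 0 -0.4 0 0 0" --pt "0 0 -0.8 0 0 0" --pt "0 0 -1 0 0 0" --pt "0 0 -1 0 0 0" --pt "0 0 -1 0 0 0" --pt "0 0 -1 0 0 0" --pt "0.5 0 0 0 0 0" --pt "1 0.1 0 0 0 0" --pt "1 0.1 0 0 0 0" --pt "1 0.1 0 0 0 0"

```text
time_s: 16.4
tool_pos: [0.5049, -0.202, 0.1553]
ee_rot: [-2.222, -2.22, 0.0]
contact_force: [0.6, 0.1, -0.2]
grip_width: 0.0286
gripper_force: 24.9
```

Request:
move_arm --pt "1 0 0 0 0 0" --pt "1 0 0 0 0 0" --pt "1 0 0 0 0 0" --pt "1 0 0 0 0 0" --pt "1 0 0 0 0 0" --pt "1 0 0 0 0 0" --pt "1 0 0 0 0 0" --pt "1 0 0 0 0 0" --pt "1 0 0 0 0 0" --pt "1 0 0 0 0 0"

```text
time_s: 17.23
tool_pos: [0.5047, 0.0483, 0.1552]
ee_rot: [-2.221, -2.222, 0.001]
contact_force: [-0.3, 1.0, 0.0]
grip_width: 0.0287
gripper_force: 24.9
```

Request:
move_arm --pt "1 0 0 0 0 0" --pt "1 0 0 0 0 0" --pt "1 0 0 0 0 0" --pt "0.2 0 0 0 0 0" --pt "0 0 0.5 0 0 0" --pt "0 0 1 0 0 0" --pt "0 0 1 0 0 0" --pt "0 0 1 0 0 0" --pt "0 0 1 0 0 0" --pt "0 0 0.2 0 0 0"

```text
time_s: 18.07
tool_pos: [0.5032, 0.1242, 0.0337]
ee_rot: [-2.221, -2.218, 0.01]
contact_force: [0.6, -1.2, 1.2]
grip_width: 0.0285
gripper_force: 26.1
```

Request:
move_arm --pt "0 0 0 0 0 0" --pt "0 0 0 0 0 0"

```text
time_s: 18.23
tool_pos: [0.5055, 0.1263, 0.0379]
ee_rot: [-2.222, -2.22, 0.001]
contact_force: [-0.3, 0.0, 0.9]
grip_width: 0.0285
gripper_force: 26.1
```

Request:
move_arm --hand 0.2 --pt "0 0 0 0 0 0" --pt "0 0 0 0 0 0" --pt "0 0 0 0 0 0" --pt "0 0 0 0 0 0" --pt "0 0 -0.4 0 0 0" --pt "0 0 -1 0 0 0" --pt "0 0 -1 0 0 0" --pt "0 0 -1 0 0 0" --pt "0 0 -1 0 0 0" --pt "0 0 -1 0 0 0"

```text
time_s: 19.07
tool_pos: [0.5039, 0.1269, 0.1742]
ee_rot: [-2.22, -2.221, 0.003]
contact_force: [-0.2, -0.7, -0.3]
grip_width: 0.051
gripper_force: 0.0
```

Request:
move_arm --hand -1 --pt "0 0 -1 0 0 0" --pt "0 0 -1 0 0 0" --pt "0 0 -1 0 0 0" --pt "0 0 -1 0 0 0" --pt "-0.5 0 -0.3 0 0 0" --pt "-1 0 0 0 0 0" --pt "-1 0 0 0 0 0" --pt "-1 0 0 0 0 0" --pt "-1 0 0 0 0 0" --pt "-1 0 0 0 0 0"

```text
time_s: 19.9
tool_pos: [0.5039, -0.0112, 0.2804]
ee_rot: [-2.22, -2.222, 0.003]
contact_force: [0.7, 0.4, 0.3]
grip_width: 0.0
gripper_force: 0.0
```

```bash
python3 - <<'E'
from h import *
measure(['pod_inner','fresh_pod'],('top','side'))
p=viewer.read_camera('side'); cv2.imwrite('pics/s2.png',cv2.resize(p['pixels'][120:320,200:520],(800,500)))
s=sensors.get_obs();print(s['tool_pos'],s['ee_rot'],s['grip_width'])
for c in('side','top','wrist'):
    p=viewer.read_camera(c)
    for t in ['lever_top','machine']:
        print(c,t,[(np.round(d['at'],3).tolist(),round(d['conf'],2)) for d in viewer.spot_point(p,t)][:3])
E
```

```text
pod_inner
   ('top', 0.57, np.int64(50), [284.6, 223.6], (np.int64(281), np.int64(288), np.int64(220), np.int64(227)), [0.501, 0.121, 0.019])
   ('side', 0.73, np.int64(145), [298.6, 260.1], (np.int64(293), np.int64(304), np.int64(253), np.int64(267)), [0.499, 0.126, 0.019])
  X [0.5028 0.1219 0.0118] [0.0004 0.0004]
fresh_pod
   ('top', 0.49, np.int64(37), [326.7, 254.2], (np.int64(324), np.int64(329), np.int64(250), np.int64(258)), [0.399, -0.028, 0.019])
   ('side', 0.52, np.int64(115), [363.4, 250.5], (np.int64(358), np.int64(369), np.int64(244), np.int64(256)), [0.395, -0.026, 0.019])
  X [ 0.3982 -0.0283  0.0153] [0.0013 0.0013]
[ 0.50501266 -0.00896957  0.28046089] [-2.21826555e+00 -2.22380619e+00  2.30673141e-05] -1.2933781078226965e-05
side lever_top [([0.507, 0.158, 0.0], 0.64), ([0.623, -0.307, 0.189], 0.55)]
side machine [([0.572, -0.444, 0.003], 0.59), ([0.625, -0.307, 0.189], 0.21)]
top lever_top [([0.628, -0.308, 0.194], 0.68), ([0.572, -0.445, 0.001], 0.22)]
top machine [([0.572, -0.445, 0.006], 0.68)]
wrist lever_top []
wrist machine []
```

View pics/s2.png

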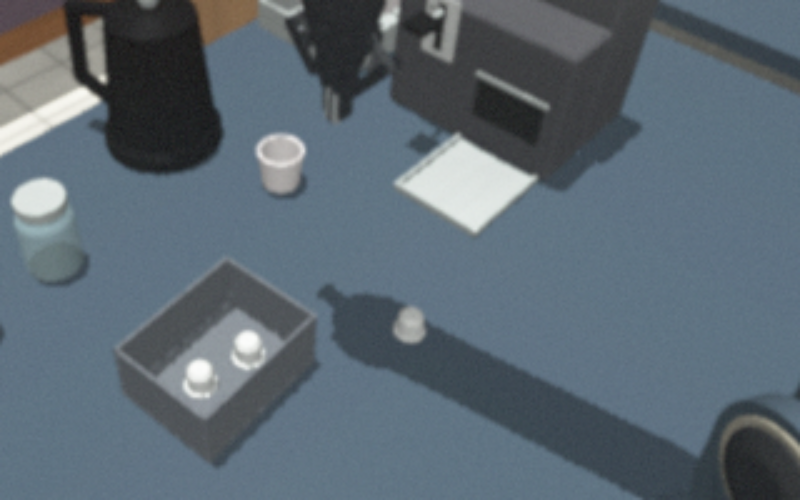

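Both pods stand in the caddy (crop (200,378) and (248,348)), the tray is empty and the fresh capsule is in place at (410,325). Next is the lever at (0.626,-0.307,0.190).

Request:
move_arm --pt "-1 0.4 0 0 0 0" --pt "-1 0.4 0 0 0 0" --pt "-1 0.4 0 0 0 0" --pt "-1 0.4 0 0 0 0" --pt "-1 0.4 0 0 0 0" --pt "-1 0.4 0 0 0 0" --pt "-1 0.4 0 0 0 0" --pt "-1 0.4 0 0 0 0" --pt "-1 0.4 0 0 0 0" --pt "-1 0.4 0 0 0 0"

```text
time_s: 21.53
tool_pos: [0.6058, -0.262, 0.2801]
ee_rot: [-2.222, -2.221, 0.0]
contact_force: [1.1, -0.3, 0.3]
grip_width: -0.0
gripper_force: 0.0
```

Request:
move_arm --pt "-1 0.4 0 0 0 0" --pt "-0.9 0.4 0 0 0 0" --pt "0 0 0.4 0 0 0" --pt "0 0 0.8 0 0 0" --pt "0 0 0.5 0 0 0" --pt "0 0 0 0 0 0" --pt "0 0 0 0 0 0"

```text
time_s: 22.12
tool_pos: [0.625, -0.3073, 0.2369]
ee_rot: [-2.219, -2.221, 0.001]
contact_force: [0.9, -0.2, 0.6]
grip_width: 0.0001
gripper_force: 0.0
```

```bash
python3 - <<'E'
from h import *
s=sensors.get_obs();print(s['tool_pos'],s['ee_rot'],s['contact_force'])
p=viewer.read_camera('wrist'); cv2.imwrite('pics/w4.png',p['pixels'])
for t in ['lever_top']:
    print(t,[(np.round(d['at'],3).tolist(),round(d['conf'],2),proj(p,d['at']).round()) for d in viewer.spot_point(p,t)][:4])
print(proj(p,s['tool_pos']-[0,0,.014]))
E
```

```text
[ 0.62504155 -0.30729261  0.23692764] [-2.21903485e+00 -2.22099321e+00  1.02771770e-03] [ 0.8984007  -0.22979235  0.6063874 ]
lever_top [([0.626, -0.306, 0.19], 0.96, array([320., 227.]))]
[317.85576836 251.45380964]
```

View pics/w4.png

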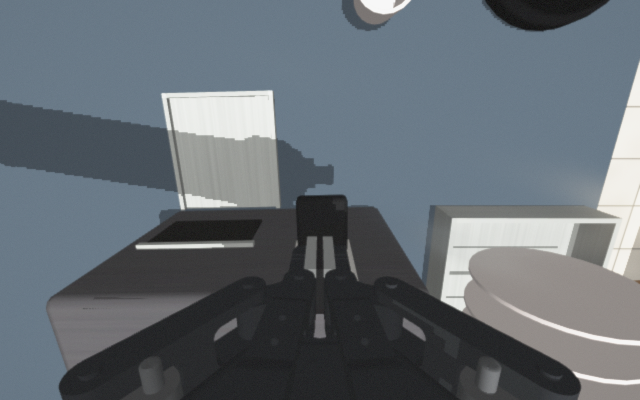

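The shut fingertips at (320,240) stand right over the black paddle at (322,215), in line with lever_top. I'll press down in small steps.

Request:
move_arm --pt "0 0 0.5 0 0 0" --pt "0 0 0.5 0 0 0" --pt "0 0 0.3 0 0 0" --pt "0 0 0.3 0 0 0" --pt "0 0 0 0 0 0"

```text
time_s: 22.63
tool_pos: [0.6248, -0.3078, 0.1962]
ee_rot: [-2.22, -2.22, 0.002]
contact_force: [-0.9, 1.0, 2.7]
grip_width: 0.0002
gripper_force: 1.5
```

Request:
move_arm --pt "0 0 0.2 0 0 0" --pt "0 0 0.2 0 0 0" --pt "0 0 0.2 0 0 0" --pt "0 0 0.2 0 0 0" --pt "0 0 0.2 0 0 0" --pt "0 0 0 0 0 0" --pt "0 0 0 0 0 0"

```text
time_s: 23.22
tool_pos: [0.6254, -0.308, 0.1732]
ee_rot: [-2.221, -2.221, 0.0]
contact_force: [-2.4, 0.9, 5.6]
grip_width: 0.0001
gripper_force: 2.8
```

Request:
move_arm --pt "0 0 0.14 0 0 0" --pt "0 0 0.13 0 0 0" --pt "0 0 0 0 0 0" --pt "0 0 0 0 0 0" --pt "0 0 0 0 0 0"

```text
time_s: 23.63
tool_pos: [0.6255, -0.308, 0.1674]
ee_rot: [2.221, 2.221, -0.001]
contact_force: [-3.9, 1.2, 8.1]
grip_width: 0.0001
gripper_force: 4.2
```

```bash
python3 - <<'E'
from h import *
for c in('side','top','wrist'):
    p=viewer.read_camera(c)
    print(c,[(np.round(d['at'],4).tolist(),round(d['conf'],2)) for d in viewer.spot_point(p,'lever_top')][:2])
s=sensors.get_obs();print(s['tool_pos'],s['contact_force'],robot.finger_overhang)
E
```

```text
side [([0.6253, -0.3077, 0.1519], 0.54)]
top [([0.6236, -0.3078, 0.1569], 0.64)]
wrist [([0.6229, -0.305, 0.1523], 0.91)]
[ 0.62547844 -0.30798456  0.16745696] [-3.50227952  1.22083003  8.10967038] 0.014
```

Request:
move_arm --pt "0 0 0.05 0 0 0" --pt "0 0 0 0 0 0" --pt "0 0 0 0 0 0" --pt "0 0 0 0 0 0" --pt "0 0 0 0 0 0" --pt "0 0 0 0 0 0"

```text
time_s: 24.43
tool_pos: [0.6255, -0.308, 0.1665]
ee_rot: [2.221, 2.221, -0.001]
contact_force: [-5.0, 0.6, 9.4]
grip_width: 0.0004
gripper_force: 4.8
```

```bash
python3 - <<'E'
from h import *
s=sensors.get_obs();print(s['tool_pos'],s['contact_force'])
print(ticket.sign_off())
E
```

```text
[ 0.62550058 -0.30795302  0.16651116] [-4.98500572  0.62120418  9.41561225]
the job is handed in; nothing more can be done
None
```

Both used capsules are in the grey caddy, and I handed the job in at about 24 s with the lever still held at about 37.5 mm, within the third stop's 33.5–40 mm; the fresh capsule was not moved.

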